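Bench tools into their plywood rests

TASK

Put the four bench tools away: lay the adjustable wrench, the cold chisel, the short square dressing stick and the tape measure each into the plywood rest that is cut to its outline, fully down and level on the floor of the recess (the tape measure upright, as it stands now), and let go of it. Leave the roll of tape and the small wooden plank where they lie.

Things in the scene. Friction and masses are not known exactly. Their poses are not given: they have to be found in the camera images.
- wrench_mid (a point): Adjustable wrench of bright steel lying flat, 164 mm long, 9 mm thick. Point on its handle, half-way up (4.5 mm), the place to grip: 20 mm wide (along y) there. x points along it to its head, z up. From this point the handle runs 75 mm back (-x), 20 mm wide; the head, 43 mm wide, spans x = 29 to 89 mm, y = -25 to +19 mm.
- chisel_mid (a point): Cold chisel, a plain dark octagonal steel bar 158 mm long (x), 20 mm wide (y), 16 mm high, lying on the table; point at its centre, 8 mm above what it lies on. z up. Fits its rest either way round.
- stick_mid (a point): Dressing stick, a dark grey grainy square bar 110 mm long (x), 20 mm wide (y), 20 mm high, lying on the table; point at its centre, 10 mm above what it lies on. z up. Fits its rest either way round.
- tape_measure_mid (a point): Yellow and black tape measure standing upright on its flat base, 34 mm thick (x), 78 mm long (y), 64 mm high; point at its centre, 32 mm above what it stands on. z up. Grip it across the 34 mm. Fits its rest either way round.
- wrench_rest_seat (a point): Fixed plywood rest: 6 mm base with 10 mm high end pieces, cut out to form the recess; between them an open finger gap, right across. Point on the recess floor, 6 mm above the table; with the tool seated its listed point is 4.5 mm straight above. x points to the end with the wide head-shaped cut-out: only so does the wrench fit. Rest 192 (x) by 72 mm; gap x = -29 to +29 mm.
- chisel_rest_seat (a point): Fixed plywood rest: 6 mm base with 10 mm high end pieces, cut out to form the recess; between them an open finger gap, right across. Point on the recess floor, 6 mm above the table; with the tool seated its listed point is 8 mm straight above. It is the centre of the long straight recess, 170 (x) by 32 mm. Rest 186 by 54 mm; gap x = -28 to +28 mm.
- stick_rest_seat (a point): Fixed plywood rest: 6 mm base with 10 mm high end pieces, cut out to form the recess; between them an open finger gap, right across. Point on the recess floor, 6 mm above the table; with the tool seated its listed point is 10 mm straight above. It is the centre of the shorter straight recess, 122 (x) by 32 mm. Rest 138 by 54 mm; gap x = -26 to +26 mm.
- tape_rest_seat (a point): Fixed plywood rest: 6 mm base with 10 mm high end pieces, cut out to form the recess; between them an open finger gap, right across. Point on the recess floor, 6 mm above the table; with the tool seated its listed point is 32 mm straight above. It is the centre of the short wide recess, 46 (x) by 90 mm (y). Rest 66 (x) by 106 mm; gap y = -26 to +26 mm.
- tape_roll: Roll of masking tape lying flat on the table behind the rests, 102 mm across, 24 mm high; origin at the centre of its underside. A bystander, loose: leave it.
- handle_block: Small plank of pale brown wood lying on the table in front of the toolbox's left corner, 34 mm (x) by 130 mm (y), 26 mm high; origin at the centre of its underside. A bystander, loose: leave it. The toolbox (fixed, 170 mm high) stands just behind the loose tools, over x = 0.56 to 0.93, y = -0.19 to -0.42 m: carry things in front of it or higher.

How it is judged (in metres and radians):
At the end, for the whole second after the job is handed in: Each tool lies in its own rest: its point within 10 mm (along and across the recess) of the place for it, within 4 mm of its seated height, level within 0.1 rad and in line with the recess within 0.2 rad (the wrench with its head in the head-shaped cut-out) (x of wrench_mid in the frame of wrench_rest_seat between -0.01 and 0.01 m and y of wrench_mid in the frame of wrench_rest_seat between -0.01 and 0.01 m and z of wrench_mid in the frame of wrench_rest_seat between 0.0005 and 0.0085 m and angle between each of wrench_mid, tape_measure_mid's own z axis and vertical below 0.1 rad and angle between the x axis of wrench_mid and the x axis of wrench_rest_seat, either way round below 0.2 rad and x of chisel_mid in the frame of chisel_rest_seat between -0.01 and 0.01 m and y of chisel_mid in the frame of chisel_rest_seat between -0.01 and 0.01 m and z of chisel_mid in the frame of chisel_rest_seat between 0.004 and 0.012 m and angle between chisel_mid's own x axis and vertical between 1.47 and 1.67 rad and angle between the x axis of chisel_mid and the x axis of chisel_rest_seat, either way round below 0.2 rad and x of stick_mid in the frame of stick_rest_seat between -0.01 and 0.01 m and y of stick_mid in the frame of stick_rest_seat between -0.01 and 0.01 m and z of stick_mid in the frame of stick_rest_seat between 0.006 and 0.014 m and angle between stick_mid's own x axis and vertical between 1.47 and 1.67 rad and angle between the x axis of stick_mid and the x axis of stick_rest_seat, either way round below 0.2 rad and x of tape_measure_mid in the frame of tape_rest_seat between -0.01 and 0.01 m and y of tape_measure_mid in the frame of tape_rest_seat between -0.01 and 0.01 m and z of tape_measure_mid in the frame of tape_rest_seat between 0.028 and 0.036 m and angle between the x axis of tape_measure_mid and the x axis of tape_rest_seat, either way round below 0.2 rad); the robot touches nothing.
It fails at once if the roll of tape was shifted by more than 3 cm (distance of tape_roll from where it was at the start of the episode above 0.03 m).
It fails at once if the small wooden plank was shifted by more than 3 cm (distance of handle_block from where it was at the start of the episode above 0.03 m).
It also fails if it takes over 128 s, if anything falls off the work surface, if the arm or the gripper's body presses on something with over 40 N, if the wrist force passes 120 N, or if a joint passes its speed limit or range.

ROBOT

A 6-joint arm with a two-finger parallel gripper is mounted at the origin on a cart in front of the work surface, level with it; the furniture and walls round the work are solid. World frame = base frame: x ahead of the robot, y to its left, z up, the work surface at z = 0. Lengths are in m, angles in degrees, forces in N, time in s.
With the tool pointing down it reaches from about 0.375 to 0.9 m from the base axis. Payload 3.1 kg.
Tool frame: the origin (TCP) lies at the very end of the fingers, on their centre line; the grasp point (between the pads) lies 19 mm behind it (bot.hold_point_z is the z of the grasp point in the tool frame, in m); z points along the fingers, y is the line along which they close (so a half turn about z gives the same grasp; the last joint's range is limited). The gripper opens to 87 mm and grips with 3 to 60 N. Pads are 19 mm wide; open, the fingers measure 117 mm over their backs; the gripper's body (75 mm by 190 mm) begins 51 mm behind the grasp point.
Start: joints at [62.538, 30.224, 82.088, -0, 67.689, -10.227], TCP at [0.185, 0.597, 0.223] pointing down, gripper open.
Joint ranges: [-176.69, 176.69], [-43.24, 126.21], [12.49, 139.97], [-82, 262], [0, 151.66], [-163.58, 163.58]. Speed limits (degrees/s): [159.86, 159.86, 180, 180, 180, 180].

INTERFACE

Orientations are given as a 3x3 rotation matrix whose columns are the frame's x, y, z axes.
In Python, from rig import bot, capture, camera_model gives the robot as it stands.
- The arm moves only by the tool apply_moves, never from a script. Its argument "plan" is text: rows parted by semicolons, each of 6 numbers parted by spaces: the shift along the tool's x, y, z in units of 0.05 m (1.0 is 0.05 m), then the turn, a rotation vector about the tool's x, y, z in units of 360 degrees (1.0 is 360 degrees). In form: dx dy dz ax ay az; .... A call has 1 to 10 rows; each row shifts and turns the commanded pose from where the row before left it, along the tool's axes as they then stand; what a row does not reach is not made up. A row lasts 1/12 s, in which the tool goes at most 41.7 mm and 7.16 degrees, less where a joint would pass 70% of its speed; a pose out of reach is approached as far as the arm can. A call with a number of a shift or a turn outside -1 to 1 is refused whole. A call with a gripper value outside its range is refused whole. "gripper" is the gripper command: -1 is shut, 1 is fully open, values between are in proportion, set as the call begins (left out, the last holds). The fingers move at their own pace and stop on an object; the grip force is fixed at half the most. Time passes only in rows, so rows that do not move let the fingers close. It gives the time, the measured TCP pose, the force, the opening and the grip force at its end, in the units of the state.
- bot.read_state(): the state, without advancing time (a new reading comes with each control period).
- capture(name): name is "scene" or "side" or "wrist"; returns the picture (384x512x3 uint8, red, green, blue); there is no depth.
- camera_model(name): a dict with "vertical_fov" (degrees; the focal length in pixels is half the picture's height over the tangent of half this angle, whatever the lens; pixels are square), "cx", "cy" (the principal point, pixels), "dist" ([k1, k2, p1, p2, k3] as OpenCV has them; the pictures are not rectified), "position" and "rotation" of the camera in the world; the wrist camera has in their place "hand_eye" (4x4, takes a point from camera to tool coordinates, whose origin is the TCP and whose axes are the flange's). Camera axes: x right, y down, z forward; pixel columns grow to the right and rows downward; lengths in m; the calibration is good to about 2 mm. A picture is of the moment at which its call begins: read the wrist's pose just before it. camera_model takes no time and is no camera call.
- bot.hand_in(): hands the job in; it is judged then, once.
The state is a dict: "time_s": time; "joint_positions": joint angles; "qvel": joint speeds; "tau": joint torques, N m; "position": TCP position; "tcp_rot": TCP orientation; "force": force on the tool from outside, world axes, zero at the start; "moment": the same for the moment, N m; "opening": opening from 0.0 (shut) to 1.0 (fully open); "grasp_force": force on a finger pad.
Only numpy, scipy, OpenCV 4.12 (cv2) and the standard library are available. Lean on these libraries where they do the work, as an engineer would, in place of code of your own. Each camera call takes 0.05 s, during which the arm holds its last target. There are 200 camera calls.

## Working session

There is one attempt and no reset: what is moved stays moved. The work goes in short steps, Python scripts to look and compute and a tool call to move; the robot and the scene stay as the last step left them, time stands still between calls to the robot, and variables do not carry over. Pictures are saved under pics/ and viewed, at most 14 in all, crops included, and the job is handed in when it is done.

Besides the shell and the picture viewer there is one more tool, called after ">>>" as name(argument=value, ...), one argument or row to a line, values as JSON. apply_moves: Moves the arm, as the interface text tells. Its arguments: {"type":"object","properties":{"plan":{"type":"string"},"gripper":{"type":"number"}},"required":["plan"]}

```bash
ls; mkdir -p pics
python3 - <<'E'
from rig import bot,capture,camera_model
import cv2
for n in("scene","side","wrist"):
    s=bot.read_state()
    cv2.imwrite(f"pics/{n}0.png",capture(n)[:,:,::-1]); print(n,camera_model(n))
print(s)
E
```

```text
pics
scene {'vertical_fov': 42.23135674017919, 'cx': 247.5193516682828, 'cy': 192.07054204265677, 'dist': array([-0.18141694,  0.        ,  0.        ,  0.        ,  0.        ]), 'position': array([1.22438054, 0.24896752, 1.03727884]), 'rotation': array([[-0.41141533,  0.7418362 , -0.52954364],
       [ 0.91131809,  0.3446154 , -0.22525444],
       [ 0.01538699, -0.57525583, -0.81782881]])}
side {'vertical_fov': 42.23303778910092, 'cx': 248.3559841967728, 'cy': 184.9252714493547, 'dist': array([-0.20300159,  0.        ,  0.        ,  0.        ,  0.        ]), 'position': array([ 1.14343527, -0.22219482,  1.14764747]), 'rotation': array([[ 0.30723358,  0.83257237, -0.46090214],
       [ 0.95161021, -0.26535378,  0.1550012 ],
       [ 0.00674759, -0.48622076, -0.87380996]])}
wrist {'vertical_fov': 70.78477655520543, 'cx': 256.65725548979435, 'cy': 190.69955712270328, 'dist': array([-0.02626781,  0.        ,  0.        ,  0.        ,  0.        ]), 'hand_eye': array([[-7.49075828e-04, -9.69923287e-01, -2.43409645e-01,
         6.82617530e-02],
       [ 9.99999719e-01, -7.34907021e-04,
[... 310 characters left out ...]
4.74849048e-04,
        6.76889322e+01, -1.02264288e+01]), 'qvel': array([ 0.01453357, -0.11100084, -0.25915374, -0.02551501, -0.03506608,
       -0.03269007]), 'tau': array([-3.90274672e-04, -4.40990710e+01, -1.77149749e+01,  6.34283060e-02,
        5.33796579e-02, -3.39147607e-05]), 'position': array([0.18484097, 0.59633811, 0.22166856]), 'tcp_rot': array([[-9.55094043e-01,  2.96301470e-01, -8.98731646e-04],
       [ 2.96302637e-01,  9.55092508e-01, -1.74585347e-03],
       [ 3.41072912e-04, -1.93375081e-03, -9.99998072e-01]]), 'force': array([-1.08610962, -0.26112285, -0.1517259 ]), 'moment': array([-0.03784154, -0.01741524, -0.02840261]), 'grasp_force': 0.0, 'opening': 0.995743960786788}
```

View pics/scene0.png

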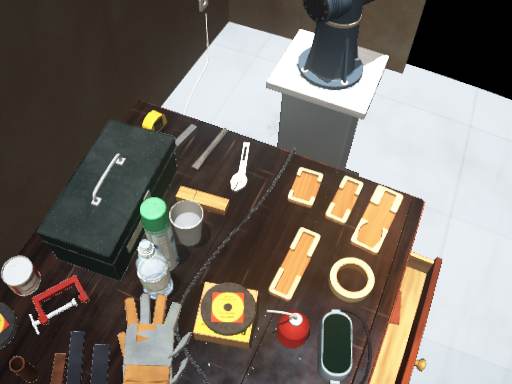

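View pics/side0.png

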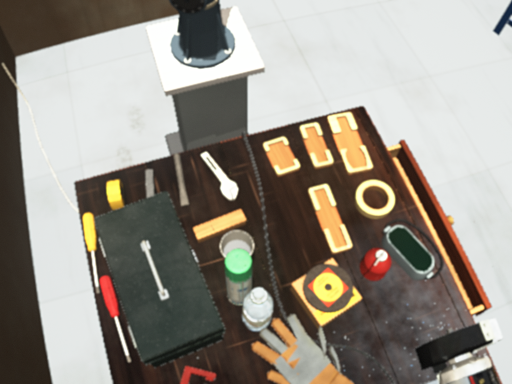

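```bash
cat > h.py <<'E'
import numpy as np,cv2
from rig import bot,capture,camera_model
def cam(n,s=None):
    m=camera_model(n); f=192/np.tan(np.radians(m["vertical_fov"]/2))
    K=np.array([[f,0,m["cx"]],[0,f,m["cy"]],[0,0,1]])
    if "hand_eye" in m:
        H=m["hand_eye"]; R=s["tcp_rot"]@H[:3,:3]; p=s["tcp_rot"]@H[:3,3]+s["position"]
    else: R,p=m["rotation"],m["position"]
    return K,m["dist"],R,p
def ray(c,px,z):
    K,d,R,p=c
    u=cv2.undistortPoints(np.float64(px).reshape(-1,1,2),K,d).reshape(-1,2)
    w=np.c_[u,np.ones(len(u))]@R.T
    return (p+w*((z-p[2])/w[:,2])[:,None])[:,:2]
def proj(c,P):
    K,d,R,p=c
    return cv2.projectPoints(np.float64(P).reshape(-1,1,3),cv2.Rodrigues(R.T)[0],-R.T@p,K,d)[0].reshape(-1,2)
def top(img,c,z,x0,x1,y0,y1,s):
    # top view: rows down = -x, cols right = -y ; s px per m
    xs=np.arange(x1,x0,-1/s); ys=np.arange(y1,y0,-1/s)
    X,Y=np.meshgrid(xs,ys,indexing="ij")
    q=proj(c,np.stack([X,Y,0*X+z],-1)).astype(np.float32).reshape(*X.shape,2)
    return cv2.remap(img,q[...,0],q[...,1],cv2.INTER_LINEAR)
E
python3 - <<'E'
from h import *
o=[]
for n in("scene","side"):
    im=cv2.imread(f"pics/{n}0.png"); o.append(top(im,cam(n),0.01,.3,.68,-.48,.4,900))
cv2.imwrite("pics/top0.png",np.vstack([o[0][:,:],o[1]])[:, :][: ,:] if 0 else cv2.resize(np.vstack(o),(695,600)))
# rests
for n in("scene","side"):
    im=cv2.imread(f"pics/{n}0.png"); c=cam(n)
    h=cv2.cvtColor(im,cv2.COLOR_BGR2HSV)
    m=cv2.inRange(h,(8,60,130),(32,255,255))
    k,l,st,ce=cv2.connectedComponentsWithStats(m)
    for i in range(1,k):
        if st[i,4]<150: continue
        v,u=np.where(l==i); P=ray(c,np.c_[u,v],.016)
        r=cv2.minAreaRect((P*1000).astype(np.float32)); print(n,st[i,4],ce[i].round(),np.round(r[0],1),np.round(r[1],1),round(r[2],1))
E
```

```text
scene 230 [151. 119.] [ 450.1 -383.6] [43.4 71.2] 86.8
scene 672 [306. 186.] [480.9  93.6] [90.7 67.5] 2.4
scene 803 [343. 201.] [480.7 197. ] [ 56.9 147.5] 86.3
scene 1381 [377. 219.] [491.  290.2] [ 75.7 187.6] 84.4
scene 654 [202. 198.] [ 629.  -128.2] [ 43.  131.3] 5.9
scene 1317 [294. 265.] [701.2 147.4] [ 56.5 184.3] 88.0
scene 3007 [399. 324.] [720.7 414.2] [ 62.  350.4] 88.3
scene 160 [352. 276.] [677.8 280.9] [76.5 74.1] 19.0
scene 178 [348. 294.] [706.  296.4] [ 52.9 106.2] 32.3
scene 713 [216. 323.] [871.3  54.3] [124.  122.3] 14.7
scene 891 [228. 307.] [859.   53.2] [72.6 72.2] 24.5
scene 310 [159. 309.] [925.5 -79.3] [70.8 23.9] 23.1
scene 492 [136. 319.] [ 966.3 -112. ] [108.6  54.2] 56.9
scene 377 [413. 363.] [813.8 472.9] [ 38.1 111.3] 88.7
scene 847 [146. 374.] [1065.7  -33.8] [37.9 96.5] 26.4
side 1349 [350. 144.] [499.1 287.2] [ 81.9 202.9] 84.5
side 796 [316. 145.] [479.9 194.4] [ 62.8 146.9] 86.7
side 797 [281. 155.] [484.9  90.5] [114.3  74.3] 3.2
side 1161 [437. 240.] [817.3 383.6] [469.8  49.7] 3.7
side 413 [114. 194.] [ 465.  -365.3] [39.6 89.9] 87.2
side 278 [374. 200.] [682.1 282.6] [109.8 108.8] 2.1
side 1319 [330. 219.] [697.  145.1] [ 62.3 192.9] 87.9
side 206 [375. 197.] [680.9 282.9] [75.  77.9] 65.8
side 460 [461. 250.] [897.9 440.3] [ 29.6 304.4] 88.9
side 787 [219. 224.] [ 629.7 -125. ] [ 40.  135.4] 6.2
side 444 [ 89. 231.] [ 551.9 -446. ] [ 32.  112.9] 86.4
side 788 [328. 287.] [866.2  73.3] [75.4 74.5] 24.3
side 822 [324. 303.] [874.9  66.7] [126.6 126.1] 14.3
side 905 [279. 345.] [964.  -79.7] [105.6  94. ] 32.2
side 489 [330. 376.] [1057.6    6.4] [98.5 45. ] 70.4
side 189 [277. 377.] [1029.3 -108.4] [53.2 21.4] 47.6
```

View pics/top0.png

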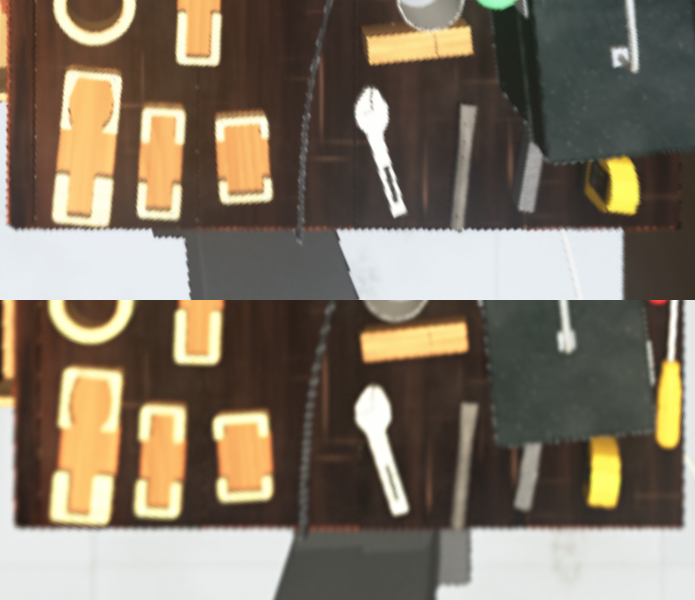

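>>> apply_moves(
  plan="0 0 0 0 0 -0.016; 0 0 0 0 0 -0.016; 0 0 0 0 0 -0.016; -.39 -.54 0 0 0 0; -.39 -.54 0 0 0 0; -.39 -.54 0 0 0 0; -.39 -.54 0 0 0 0; -.39 -.54 0 0 0 0; -.39 -.54 0 0 0 0; -.39 -.54 0 0 0 0",
)

```text
time_s: 0.98
position: [0.3223, 0.4066, 0.2224]
tcp_rot: [[-1.0, -0.001, -0.0], [-0.001, 1.0, -0.0], [0.0, -0.0, -1.0]]
force: [-0.2, 0.8, -1.1]
opening: 1.001
grasp_force: 0.0
```

>>> apply_moves(
  plan="-.39 -.54 0 0 0 0; -.39 -.54 0 0 0 0; -.39 -.54 0 0 0 0; -.39 -.54 0 0 0 0; -.39 -.54 0 0 0 0; -.39 -.54 0 0 0 0; -.39 -.54 0 0 0 0; -.39 -.54 0 0 0 0; 0 0 0 0 0 0;0 0 0 0 0 0",
)

```text
time_s: 1.82
position: [0.4788, 0.1908, 0.2223]
tcp_rot: [[-1.0, 0.003, -0.0], [0.003, 1.0, 0.0], [0.0, 0.0, -1.0]]
force: [-0.4, 0.2, -0.0]
opening: 0.999
grasp_force: 0.0
```

```bash
cat >> h.py <<'E'
def shoot(name):
    s=bot.read_state(); im=capture("wrist")[:,:,::-1].copy(); cv2.imwrite(f"pics/{name}.png",im); np.save(f"pics/{name}.npy",s,allow_pickle=True); return im,s
def load(name): return cv2.imread(f"pics/{name}.png"),np.load(f"pics/{name}.npy",allow_pickle=True).item()
E
python3 - <<'E'
from h import *
im,s=shoot("w1"); print(s["time_s"],s["position"],s["tcp_rot"].round(3))
E
```

```text
1.8167 [0.47880592 0.19081843 0.22232023] [[-1.     0.003 -0.   ]
 [ 0.003  1.     0.   ]
 [ 0.     0.    -1.   ]]
```

View pics/w1.png

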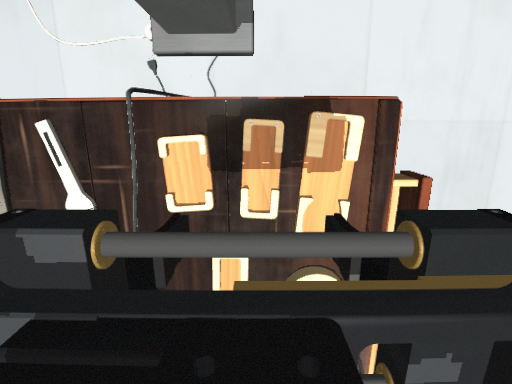

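>>> apply_moves(
  plan="-.56 0 -.24 0 0 0; -.56 0 -.24 0 0 0; -.56 0 -.24 0 0 0; -.56 0 -.24 0 0 0; -.56 0 -.24 0 0 0; 0 0 0 0 0 0; 0 0 0 0 0 0; 0 0 0 0 0 0",
)

```text
time_s: 2.53
position: [0.6158, 0.1935, 0.2816]
tcp_rot: [[-1.0, -0.003, -0.003], [-0.003, 1.0, -0.0], [0.003, -0.0, -1.0]]
force: [-1.6, -0.6, 0.3]
opening: 1.003
grasp_force: 0.0
```

Run:
```python
from h import *
im,s=shoot("w2"); print(s["time_s"],s["position"])
```

```text
2.5333 [0.61581645 0.1935343  0.28155481]
```

>>> apply_moves(
  plan="-.5 -.1 0 0 0 0; -.5 -.1 0 0 0 0; -.5 -.1 0 0 0 0; -.5 -.1 0 0 0 0; -.5 -.1 0 0 0 0; -.5 -.1 0 0 0 0; -.5 -.1 0 0 0 0; -.5 -.1 0 0 0 0; 0 0 0 0 0 0; 0 0 0 0 0 0",
)

```text
time_s: 3.42
position: [0.8171, 0.1525, 0.2801]
tcp_rot: [[-1.0, -0.001, -0.004], [-0.001, 1.0, 0.0], [0.004, 0.0, -1.0]]
force: [-0.2, -0.1, 0.2]
opening: 1.001
grasp_force: 0.0
```

Run:
```python
from h import *
im,s=shoot("w3"); print(s["time_s"],s["position"])
cv2.imwrite("pics/w23.png",np.hstack([cv2.imread("pics/w2.png")[:,112:],im[:,112:]]))
for n in("w2","w3"):
    im,s=load(n); c=cam("wrist",s)
    h=cv2.cvtColor(im,cv2.COLOR_BGR2HSV)
    m=cv2.inRange(h,(8,50,130),(35,255,255)); m[250:]=0
    k,l,st,ce=cv2.connectedComponentsWithStats(m)
    for i in range(1,k):
        if st[i,4]<400: continue
        v,u=np.where(l==i); P=ray(c,np.c_[u,v],.016)
        r=cv2.minAreaRect((P*1000).astype(np.float32)); print(n,st[i],np.round(r[0],1),np.round(r[1],1),round(r[2],1))
```

```text
3.4167 [0.81706529 0.15252237 0.28005275]
w2 [  239     5   134   148 10244] [482.6 259. ] [180.6 209.8] 85.8
w2 [ 164   36   51   79 2661] [479.4  93.3] [107.7  68.7] 2.9
w2 [ 359   88   50  144 1767] [610.2 396.4] [ 43.4 229.3] 86.4
w2 [398  96  23 113 747] [594.2 436.2] [ 13.5 178. ] 89.8
w2 [ 213  157   34   75 2003] [662.2 149.2] [ 54.2 126.4] 87.9
w2 [  17  162   82   30 1721] [ 631.2 -132.3] [ 36.1 133.8] 5.8
w3 [ 309    0   83  113 2812] [652.2 284.5] [103.7 159.6] 83.5
w3 [ 391    0   35  232 1777] [750.9 382.4] [ 17.9 348.2] 89.7
w3 [ 420    0   38  209 1805] [730.  436.3] [ 25.7 308.5] 89.6
w3 [ 234   16   40  133 4182] [692.8 147.1] [ 54.9 185.9] 87.6
w3 [  17   20   92   38 2337] [ 626.9 -131.2] [ 35.8 133.7] 5.8
w3 [ 171  186   50   46 1442] [888.4  51.6] [76.  76.8] 22.5
```

View pics/w23.png

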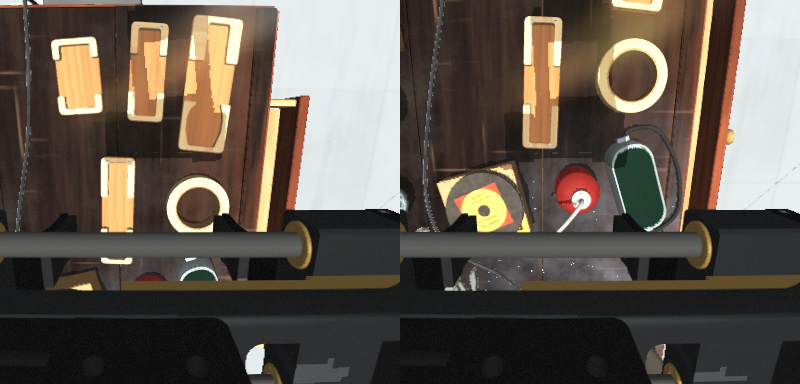

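Run:
```python
from h import *
im,s=load("w2"); c=cam("wrist",s)
print([ (p,im[p[1],p[0]].tolist()) for p in [(262,40),(262,90),(262,112),(320,30),(320,100),(345,40),(310,145),(286,60),(360,60)]])
h=cv2.cvtColor(im,cv2.COLOR_BGR2HSV)
for t in(100,120,140):
  g=cv2.inRange(im[:,:,2],t,255); g[210:]=0
  g=cv2.morphologyEx(g,cv2.MORPH_OPEN,np.ones((3,3)))
  k,l,st,ce=cv2.connectedComponentsWithStats(g)
  for i in range(1,k):
    if not(500<st[i,4]<9000) or st[i,0]<230 or st[i,0]>310: continue
    v,u=np.where(l==i); r=cv2.minAreaRect((ray(c,np.c_[u,v],.016)*1000).astype(np.float32)); print(t,st[i],np.round(r[0],1),np.round(r[1],1),round(r[2],1))
cv2.imwrite("pics/w2c.png",cv2.resize(im[5:160,232:372],None,fx=3.8,fy=3.8,interpolation=cv2.INTER_CUBIC))
```

```text
[((262, 40), [74, 114, 178]), ((262, 90), [120, 193, 252]), ((262, 112), [69, 109, 166]), ((320, 30), [131, 193, 248]), ((320, 100), [77, 123, 187]), ((345, 40), [225, 254, 254]), ((310, 145), [79, 119, 168]), ((286, 60), [73, 100, 137]), ((360, 60), [55, 72, 107])]
100 [ 278  175   64   35 1001] [656.3 281.5] [ 57.3 105. ] 0.1
120 [278 177  64  33 924] [658.  281.5] [ 54.1 105. ] 0.1
140 [ 285   15   78  138 6845] [491.7 281.5] [100.7 195.8] 81.0
140 [ 239   22   42  100 3517] [474.7 196.8] [ 54.3 137.6] 86.3
140 [279 177  63  33 887] [658.  282.1] [ 54.1 103.2] 0.1
```

View pics/w2c.png

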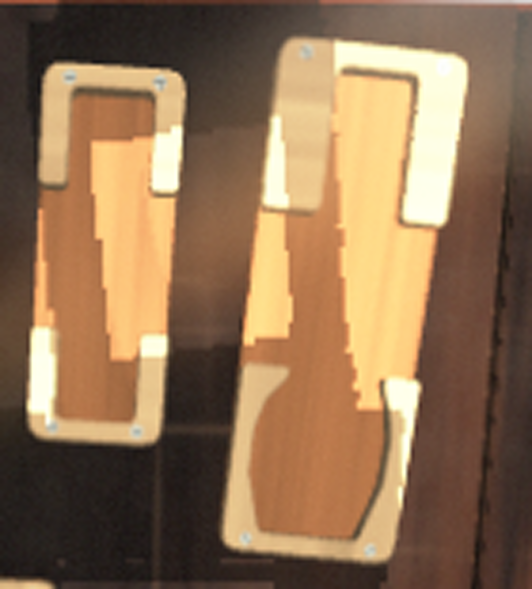

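>>> apply_moves(
  plan=".5 0 0 0 0 0; .6 -.2 0 0 0 0; .6 -.4 0 0 0 0; .6 -.5 0 0 0 0; .6 -.5 0 0 0 0; .6 -.5 0 0 0 0; .4 -.5 0 0 0 0; 0 -.6 0 0 0 0; 0 -.6 0 0 0 0; 0 -.6 0 0 0 0",
)

```text
time_s: 4.3
position: [0.6206, -0.0671, 0.2838]
tcp_rot: [[-1.0, -0.002, 0.0], [-0.002, 1.0, 0.0], [-0.0, 0.0, -1.0]]
force: [0.2, -0.1, -1.0]
opening: 0.997
grasp_force: 0.0
```

>>> apply_moves(
  plan="0 -.6 0 0 0 0; 0 -.6 0 0 0 0; 0 -.6 0 0 0 0; 0 -.5 0 0 0 0; 0 0 0 0 0 0; 0 0 0 0 0 0; 0 0 0 0 0 0",
)

```text
time_s: 4.88
position: [0.6221, -0.1809, 0.2829]
tcp_rot: [[-1.0, -0.001, -0.001], [-0.001, 1.0, 0.001], [0.001, 0.001, -1.0]]
force: [0.2, 0.5, 0.3]
opening: 0.997
grasp_force: 0.0
```

Run:
```python
from h import *
im,s=shoot("w4"); print(s["time_s"],s["position"],s["tcp_rot"].round(3))
cv2.imwrite("pics/w4c.png",cv2.resize(im[:250],(800,391),interpolation=cv2.INTER_CUBIC))
```

```text
4.8833 [ 0.62213548 -0.18094361  0.2829149 ] [[-1.    -0.001 -0.001]
 [-0.001  1.     0.001]
 [ 0.001  0.001 -1.   ]]
```

View pics/w4c.png

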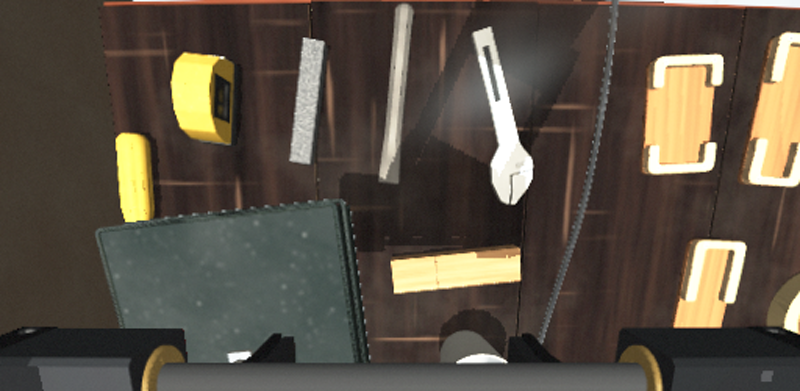

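Run:
```python
from h import *
im,s=load("w2"); c=cam("wrist",s)
f=lambda L:np.array(L)/3.8+[232,5]-.0
Q=lambda L,z:(ray(c,f(L),z)*1000).round(1)
C=Q([(278,38),(468,55),(392,565),(220,550)],.016);print("wr corners",C.tolist(),C.mean(0))
N=Q([(262,207),(318,213),(400,222),(448,228)],.016);F=Q([(240,366),(290,370),(383,378),(420,381)],.016);print("near",N.tolist(),"far",F.tolist())
print("stick gap",Q([(40,185),(65,187),(153,193),(178,195)],.016).tolist(),Q([(32,327),(57,329),(141,335),(166,337)],.016).tolist())
im,s=load("w4")
cv2.imwrite("pics/w4d.png",cv2.resize(im[0:140,100:350],None,fx=3.2,fy=3.2,interpolation=cv2.INTER_CUBIC))
```

```text
wr corners [[396.8, 262.1], [401.8, 333.9], [593.3, 317.7], [587.4, 245.9]] [494.825 289.9  ]
near [[455.7, 258.2], [457.7, 280.0], [460.7, 312.0], [462.7, 330.8]] far [[514.5, 251.7], [515.9, 271.7], [518.8, 309.0], [519.8, 324.0]]
stick gap [[448.1, 172.7], [448.8, 182.3], [450.9, 216.1], [451.6, 225.7]] [[500.0, 169.1], [500.7, 178.9], [502.9, 212.1], [503.6, 222.0]]
```

View pics/w4d.png

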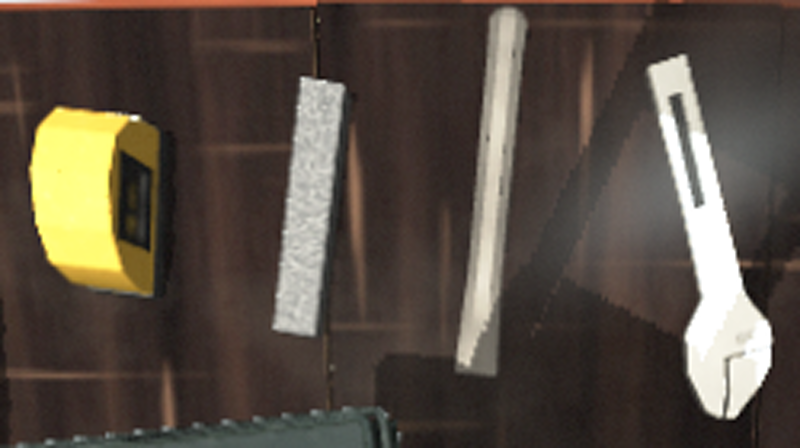

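Run:
```python
from h import *
im,s=load("w4"); c=cam("wrist",s)
def Q(n,L,z):
    P=ray(c,np.array(L)/3.2+[100,0],z)*1000; print(n,P.round(1).tolist(),P.mean(0).round(1))
    return P
deg=lambda a,b:np.degrees(np.arctan2(b[1]-a[1],b[0]-a[0])).round(1)
P=Q("stick",[(301,76),(345,82),(318,335),(274,330)],.02);print(deg(P[0],P[3]),deg(P[1],P[2]),np.linalg.norm(P[0]-P[3]),np.linalg.norm(P[0]-P[1]))
P=Q("chisel",[(507,7),(476.5,374)],.010);print(deg(*P),np.linalg.norm(P[0]-P[1]))
P=Q("wrench",[(666.5,60.5),(717,255),(725,419)],.009);print(deg(P[0],P[1]),np.linalg.norm(P[0]-P[2])); a=P[1]-P[0];print(P[0]+75*a/np.linalg.norm(a))
P=Q("head",[(684,345),(772,345)],.009)
P=Q("tape base",[(160,125),(157,297)],.0);print(deg(*P),np.linalg.norm(P[0]-P[1]))
P=Q("tape base5",[(160,125),(157,297)],.005)
P=Q("tape top",[(31,185),(114,120),(120,185),(122,270)],.064)
```

```text
stick [[416.3, -269.4], [418.8, -250.0], [526.8, -266.9], [524.4, -287.5]] [ 471.6 -268.4]
-9.5 -8.9 109.63769257601543 19.600753992512914
chisel [[385.2, -178.1], [544.4, -192.6]] [ 464.8 -185.3]
-5.2 159.85899394512506
wrench [[406.3, -105.8], [489.4, -78.3], [565.6, -70.0]] [487.1 -84.7]
18.3 163.31937202854203
[477.48721943 -82.27248129]
head [[530.6, -92.0], [530.4, -49.2]] [530.5 -70.6]
tape base [[430.2, -341.0], [507.3, -349.1]] [ 468.8 -345.1]
-6.0 77.49215307110484
tape base5 [[431.6, -339.2], [507.8, -347.2]] [ 469.7 -343.2]
tape top [[469.9, -373.2], [446.0, -336.5], [470.3, -336.4], [503.2, -338.7]] [ 472.3 -346.2]
```

>>> apply_moves(
  plan=".48 .33 0 0 0 0; .48 .33 0 0 0 0; .48 .33 0 0 0 0; .48 .33 0 0 0 0; .48 .33 0 0 0 0; .48 .33 0 0 0 0; 0 0 .6 0 0 -.0162; 0 0 .6 0 0 -.0162; 0 0 .6 0 0 -.0162; 0 0 .6 0 0 0",
  gripper=0.15,
)

```text
time_s: 5.77
position: [0.4789, -0.082, 0.1625]
tcp_rot: [[-0.952, -0.307, 0.002], [-0.307, 0.952, -0.001], [-0.002, -0.001, -1.0]]
force: [0.2, -0.7, -0.7]
opening: 0.577
grasp_force: 0.0
```

>>> apply_moves(
  plan="0 0 .4 0 0 0; 0 0 .4 0 0 0; 0 0 .4 0 0 0; 0 0 .4 0 0 0; 0 0 .4 0 0 0; 0 0 .3 0 0 0; 0 0 .2 0 0 0; 0 0 0 0 0 0; 0 0 0 0 0 0; 0 0 0 0 0 0",
)

```text
time_s: 6.6
position: [0.4797, -0.0835, 0.0384]
tcp_rot: [[-0.953, -0.302, 0.001], [-0.302, 0.953, -0.001], [-0.001, -0.001, -1.0]]
force: [0.1, -0.0, -0.4]
opening: 0.578
grasp_force: 0.0
```

Run:
```python
from h import *
im,s=shoot("w5"); print(s["position"],s["tcp_rot"].round(3))
```

```text
[ 0.47973245 -0.083547    0.03838956] [[-0.953 -0.302  0.001]
 [-0.302  0.953 -0.001]
 [-0.001 -0.001 -1.   ]]
```

View pics/w5.png

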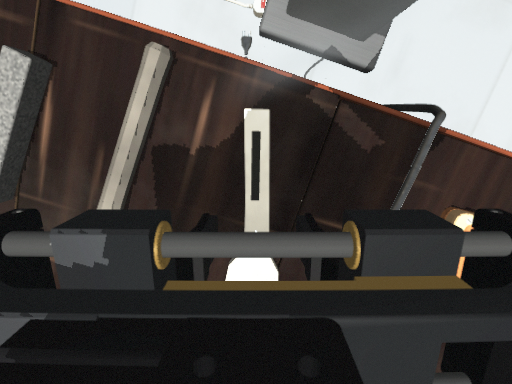

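>>> apply_moves(
  plan="0 0 .25 0 0 0; 0 0 .2 0 0 0; 0 0 .15 0 0 0; 0 0 .1 0 0 0; 0 0 0 0 0 0; 0 0 0 0 0 0",
)

```text
time_s: 7.15
position: [0.479, -0.0838, 0.0023]
tcp_rot: [[-0.954, -0.301, -0.001], [-0.301, 0.954, 0.0], [0.001, 0.001, -1.0]]
force: [-0.1, -0.6, -0.1]
opening: 0.577
grasp_force: 0.0
```

>>> apply_moves(
  plan="0 0 0 0 0 0; 0 0 0 0 0 0; 0 0 0 0 0 0; 0 0 0 0 0 0; 0 0 0 0 0 0; 0 0 0 0 0 0; 0 0 0 0 0 0; 0 0 0 0 0 0",
  gripper=-1,
)

```text
time_s: 7.82
position: [0.4793, -0.0839, 0.0027]
tcp_rot: [[-0.954, -0.301, 0.0], [-0.301, 0.954, -0.0], [-0.0, -0.0, -1.0]]
force: [-0.2, 0.1, 2.8]
opening: 0.215
grasp_force: 30.0
```

Run:
```python
from h import *
im,s=load("w5"); c=cam("wrist",s)
P=ray(c,[(257,109)],.009)[0]; d=s["tcp_rot"].T@(np.r_[P,.009]-s["position"]); print(P,d)
s=bot.read_state();print(s["position"],s["opening"],s["grasp_force"],s["force"])
```

```text
[ 0.40565088 -0.10596719] [0.07742715 0.0010445  0.02929907]
[ 0.47930938 -0.08388524  0.00270094] 0.21476647182294978 29.99870913103223 [-0.16193254  0.14193109  2.81942814]
```

>>> apply_moves(
  plan="0 0 -.2 0 0 0; 0 0 -.5 0 0 0; 0 0 -.5 0 0 0; 0 0 -.4 0 0 0; 0 0 0 0 0 .0162; 0 0 0 0 0 .0162; 0 0 0 0 0 .0162; 0 .5 0 0 0 0; 0 .6 0 0 0 0; 0 .6 0 0 0 0",
)

```text
time_s: 8.65
position: [0.4786, 0.0016, 0.0828]
tcp_rot: [[-1.0, 0.002, -0.001], [0.002, 1.0, 0.0], [0.001, 0.0, -1.0]]
force: [-0.1, -0.0, -1.9]
opening: 0.216
grasp_force: 30.0
```

>>> apply_moves(
  plan="-.022 .65 0 0 0 0; -.022 .65 0 0 0 0; -.022 .65 0 0 0 0; -.022 .65 0 0 0 0; -.022 .65 0 0 0 0; -.022 .65 0 0 0 0; -.022 .65 0 0 0 0; -.022 .65 0 0 0 0; -.022 .65 0 0 0 0; 0 0 0 0 0 .0136",
)

```text
time_s: 9.48
position: [0.489, 0.2994, 0.0832]
tcp_rot: [[-0.997, 0.082, 0.003], [0.082, 0.997, 0.003], [-0.003, 0.004, -1.0]]
force: [0.6, -0.8, -2.6]
opening: 0.219
grasp_force: 30.0
```

>>> apply_moves(
  plan="0 0 .4 0 0 0; 0 0 .4 0 0 0; 0 0 .3 0 0 0; 0 0 0 0 0 0; 0 0 0 0 0 0; 0 0 0 0 0 0",
)

```text
time_s: 9.98
position: [0.489, 0.2937, 0.0282]
tcp_rot: [[-0.996, 0.085, 0.0], [0.085, 0.996, 0.0], [-0.0, 0.0, -1.0]]
force: [0.2, -0.4, -2.7]
opening: 0.217
grasp_force: 30.0
```

Run:
```python
from h import *
im,s=shoot("w6"); print(s["position"],s["tcp_rot"].round(3))
```

```text
[0.48902385 0.29371945 0.02821597] [[-0.996  0.085  0.   ]
 [ 0.085  0.996  0.   ]
 [-0.     0.    -1.   ]]
```

View pics/w6.png

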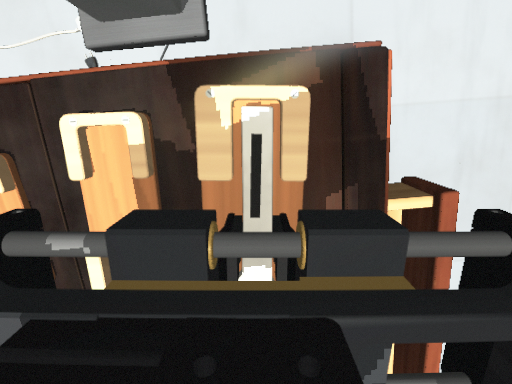

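>>> apply_moves(
  plan="0 0 .14 0 0 0; 0 0 .1 0 0 0; 0 0 .08 0 0 0; 0 0 .05 0 0 0; 0 0 .02 0 0 0; 0 0 0 0 0 0; 0 0 0 0 0 0",
)

```text
time_s: 10.62
position: [0.4885, 0.2935, 0.0087]
tcp_rot: [[-0.996, 0.084, -0.0], [0.084, 0.996, -0.0], [0.0, -0.0, -1.0]]
force: [-1.1, -0.6, 6.6]
opening: 0.216
grasp_force: 30.0
```

>>> apply_moves(
  plan="0 0 0 0 0 0; 0 0 0 0 0 0; 0 0 0 0 0 0; 0 0 0 0 0 0; 0 0 0 0 0 0; 0 0 -.2 0 0 0; 0 0 -.4 0 0 0; 0 0 -.5 0 0 0; 0 0 -.5 0 0 0; 0 0 -.5 0 0 0",
  gripper=0.15,
)

```text
time_s: 11.45
position: [0.4886, 0.2936, 0.1146]
tcp_rot: [[-0.996, 0.085, -0.0], [0.085, 0.996, -0.0], [0.0, -0.0, -1.0]]
force: [0.4, 0.3, 0.2]
opening: 0.573
grasp_force: 0.0
```

Run:
```python
from h import *
im,s=shoot("w7"); print(s["position"],s["tcp_rot"].round(3),s["opening"])
cv2.imwrite("pics/w7c.png",cv2.resize(im[40:300,150:380],None,fx=2,fy=2))
```

```text
[0.48856385 0.29362953 0.11458295] [[-0.996  0.085 -0.   ]
 [ 0.085  0.996 -0.   ]
 [ 0.    -0.    -1.   ]] 0.5732495843154635
```

View pics/w7c.png

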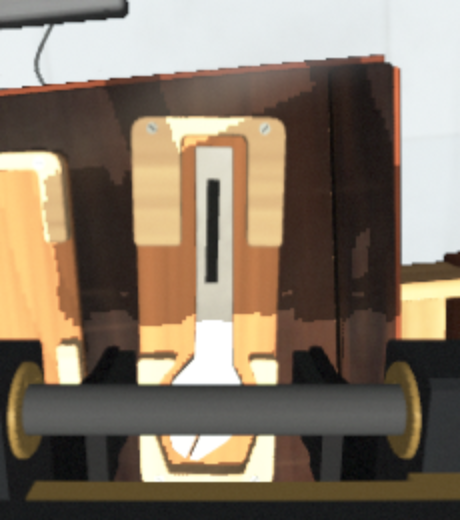

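>>> apply_moves(
  plan="0 0 0 0 0 -.0136; .05 -.5 0 0 0 0; .05 -.65 0 0 0 0; .05 -.65 0 0 0 0; .05 -.65 0 0 0 0; .05 -.65 0 0 0 0; .05 -.65 0 0 0 0; .05 -.65 0 0 0 0; .05 -.65 0 0 0 0; .05 -.65 0 0 0 0",
)

```text
time_s: 12.33
position: [0.4664, 0.0072, 0.1136]
tcp_rot: [[-1.0, -0.001, 0.001], [-0.001, 1.0, -0.0], [-0.001, -0.0, -1.0]]
force: [0.6, -0.0, -0.1]
opening: 0.573
grasp_force: 0.0
```

>>> apply_moves(
  plan=".026 -.65 0 0 0 0; 0 -.65 0 0 0 0; 0 -.65 0 0 0 0; 0 -.65 0 0 0 0; 0 -.65 0 0 0 0; 0 -.63 0 0 0 0; 0 0 0 0 0 .0144; 0 0 .5 0 0 0; 0 0 .5 0 0 0; 0 0 .4 0 0 0",
)

```text
time_s: 13.17
position: [0.4654, -0.1859, 0.0426]
tcp_rot: [[-0.996, 0.09, 0.001], [0.09, 0.996, -0.001], [-0.001, -0.001, -1.0]]
force: [0.2, -0.0, -0.5]
opening: 0.579
grasp_force: 0.0
```

>>> apply_moves(
  plan="0 0 .2 0 0 0; 0 0 0 0 0 0; 0 0 0 0 0 0; 0 0 0 0 0 0",
)

```text
time_s: 13.5
position: [0.4661, -0.1857, 0.034]
tcp_rot: [[-0.996, 0.089, 0.002], [0.089, 0.996, -0.001], [-0.002, -0.001, -1.0]]
force: [0.8, -0.3, 0.0]
opening: 0.578
grasp_force: 0.0
```

Run:
```python
from h import *
im,s=shoot("w8"); print(s["position"],s["tcp_rot"].round(3),s["opening"])
```

```text
[ 0.4660753  -0.18568381  0.03399367] [[-0.996  0.089  0.002]
 [ 0.089  0.996 -0.001]
 [-0.002 -0.001 -1.   ]] 0.5784055177721206
```

View pics/w8.png

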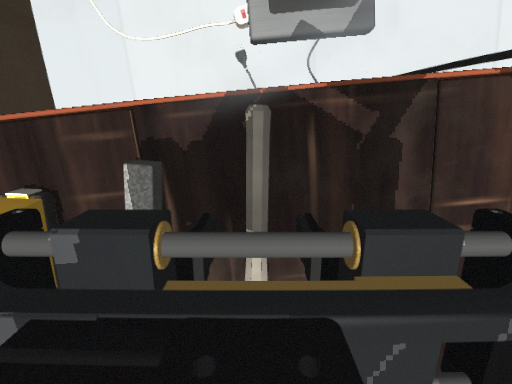

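>>> apply_moves(
  plan="0 0 .25 0 0 0; 0 0 .17 0 0 0; 0 0 .12 0 0 0; 0 0 .08 0 0 0; 0 0 0 0 0 0; 0 0 0 0 0 0",
)

```text
time_s: 14.05
position: [0.4653, -0.1853, 0.002]
tcp_rot: [[-0.996, 0.09, -0.0], [0.09, 0.996, 0.0], [0.0, 0.0, -1.0]]
force: [-0.4, 0.1, -0.3]
opening: 0.574
grasp_force: 0.0
```

>>> apply_moves(
  plan="0 0 0 0 0 0; 0 0 0 0 0 0; 0 0 0 0 0 0; 0 0 0 0 0 0; 0 0 0 0 0 0; 0 0 0 0 0 0; 0 0 0 0 0 0; 0 0 0 0 0 0",
  gripper=-1,
)

```text
time_s: 14.72
position: [0.4655, -0.1855, 0.0022]
tcp_rot: [[-0.996, 0.09, 0.0], [0.09, 0.996, -0.0], [-0.0, -0.0, -1.0]]
force: [-0.1, 0.1, 1.0]
opening: 0.205
grasp_force: 30.0
```

Run:
```python
from h import *
im,s=load("w8"); c=cam("wrist",s)
for v in(104,107):
    P=ray(c,[(258,v)],.010)[0]; d=s["tcp_rot"].T@(np.r_[P,.01]-s["position"]); print(P,d)
print(im[96:112,258].tolist())
```

```text
[ 0.38602469 -0.17767787] [0.08048415 0.00084886 0.02386363]
[ 0.38791474 -0.17784656] [0.07858659 0.00084959 0.02386668]
[[63, 65, 70], [66, 67, 76], [64, 68, 77], [58, 59, 66], [52, 51, 56], [49, 49, 53], [46, 47, 51], [44, 44, 50], [61, 65, 68], [81, 88, 91], [86, 91, 95], [85, 92, 95], [84, 91, 93], [84, 90, 94], [86, 93, 96], [93, 102, 106]]
```

>>> apply_moves(
  plan="0 0 -.2 0 0 0; 0 0 -.5 0 0 0; 0 0 -.6 0 0 0; 0 0 -.6 0 0 0; 0 0 0 0 0 -.0144; 0 .5 0 0 0 0; 0 .65 0 0 0 0; 0 .65 0 0 0 0; 0 .65 0 0 0 0; 0 .65 0 0 0 0",
)

```text
time_s: 15.55
position: [0.4643, -0.0288, 0.0973]
tcp_rot: [[-1.0, 0.0, -0.001], [0.0, 1.0, 0.0], [0.001, 0.0, -1.0]]
force: [0.5, -0.3, -3.7]
opening: 0.207
grasp_force: 30.0
```

>>> apply_moves(
  plan="-.2 .6 0 0 0 0; -.3 .55 0 0 0 0; -.4 .5 0 0 0 0; -.5 .4 0 0 0 0; -.5 .4 0 0 0 0; -.5 .4 0 0 0 0; -.5 .4 0 0 0 0; -.55 .3 0 0 0 0; -.55 0 0 0 0 0; -.57 0 0 0 0 0",
)

```text
time_s: 16.38
position: [0.6929, 0.1491, 0.0965]
tcp_rot: [[-1.0, -0.003, -0.003], [-0.003, 1.0, -0.0], [0.003, -0.0, -1.0]]
force: [0.8, -1.0, -4.1]
opening: 0.197
grasp_force: 30.0
```

>>> apply_moves(
  plan="0 0 0 0 0 .0067; 0 0 .5 0 0 0; 0 0 .5 0 0 0; 0 0 .38 0 0 0; 0 0 0 0 0 0; 0 0 0 0 0 0; 0 0 0 0 0 0",
)

```text
time_s: 16.97
position: [0.6941, 0.1474, 0.0289]
tcp_rot: [[-0.999, 0.041, 0.001], [0.041, 0.999, 0.0], [-0.001, 0.0, -1.0]]
force: [0.2, -0.2, -3.1]
opening: 0.207
grasp_force: 30.0
```

Run:
```python
from h import *
im,s=shoot("w9"); print(s["position"],s["tcp_rot"].round(3),s["force"])
g=im[:,:,:].astype(int)
for v in (110,130,150,165): print(v,[(u,g[v,u].tolist()) for u in range(200,310,4)])
print([(v,g[v,257].tolist()) for v in range(60,130,3)])
```

```text
[0.69406277 0.14740505 0.02894904] [[-0.999  0.041  0.001]
 [ 0.041  0.999  0.   ]
 [-0.001  0.    -1.   ]] [ 0.17212495 -0.22685594 -3.12577428]
110 [(200, [38, 47, 62]), (204, [41, 50, 64]), (208, [33, 43, 55]), (212, [50, 65, 80]), (216, [151, 210, 239]), (220, [144, 202, 235]), (224, [143, 200, 233]), (228, [144, 199, 233]), (232, [79, 125, 183]), (236, [83, 130, 196]), (240, [82, 128, 194]), (244, [128, 145, 155]), (248, [127, 143, 149]), (252, [195, 216, 223]), (256, [104, 116, 122]), (260, [102, 115, 120]), (264, [88, 100, 104]), (268, [79, 86, 91]), (272, [74, 82, 87]), (276, [85, 134, 203]), (280, [73, 109, 156]), (284, [165, 225, 248]), (288, [161, 221, 246]), (292, [154, 217, 243]), (296, [154, 216, 242]), (300, [36, 39, 46]), (304, [31, 34, 42]), (308, [30, 32, 40])]
130 [(200, [45, 48, 65]), (204, [29, 34, 41]), (208, [24, 30, 37]), (212, [25, 31, 39]), (216, [154, 213, 241]), (220, [149, 207, 237]), (224, [146, 202, 235]), (228, [148, 203, 236]), (232, [75, 113, 163]), (236, [80, 127, 195]), (240, [79, 125, 191]), (244, [79, 86, 95]), (248, [77, 85, 87]), (252, [105, 11
[... 1449 characters left out ...]
, [163, 224, 247]), (288, [157, 219, 244]), (292, [154, 216, 243]), (296, [143, 198, 233]), (300, [34, 38, 44]), (304, [34, 35, 45]), (308, [31, 34, 43])]
[(60, [56, 71, 86]), (63, [60, 78, 92]), (66, [60, 80, 97]), (69, [64, 89, 103]), (72, [65, 91, 106]), (75, [66, 96, 112]), (78, [68, 100, 116]), (81, [232, 255, 255]), (84, [233, 255, 255]), (87, [234, 255, 255]), (90, [235, 255, 255]), (93, [136, 191, 227]), (96, [146, 228, 255]), (99, [90, 140, 206]), (102, [128, 156, 186]), (105, [143, 159, 171]), (108, [115, 128, 136]), (111, [103, 115, 121]), (114, [104, 114, 120]), (117, [105, 115, 121]), (120, [104, 114, 118]), (123, [106, 116, 122]), (126, [106, 116, 121]), (129, [103, 114, 119])]
```

>>> apply_moves(
  plan="0 0 .14 0 0 0; 0 0 .1 0 0 0; 0 0 .08 0 0 0; 0 0 .06 0 0 0; 0 0 .03 0 0 0; 0 0 0 0 0 0; 0 0 0 0 0 0",
)

```text
time_s: 17.6
position: [0.6933, 0.1473, 0.0083]
tcp_rot: [[-0.999, 0.041, -0.001], [0.041, 0.999, -0.0], [0.001, -0.0, -1.0]]
force: [-1.9, -0.2, 3.4]
opening: 0.207
grasp_force: 30.0
```

Run:
```python
from h import *
im,s=load("w9"); c=cam("wrist",s)
print(ray(c,[(257,93)],.016),ray(c,[(257,101)],.037))
```

```text
[[0.60792054 0.15123883]] [[0.61417869 0.15094946]]
```

>>> apply_moves(
  plan="0 0 0 0 0 0; 0 0 0 0 0 0; 0 0 0 0 0 0; 0 0 0 0 0 0; 0 0 -.2 0 0 0; 0 0 -.5 0 0 0; 0 0 -.6 0 0 0; 0 0 -.7 0 0 0; 0 0 0 0 0 -.0067; .3 0 0 0 0 0",
  gripper=0.15,
)

```text
time_s: 18.43
position: [0.6843, 0.1472, 0.1124]
tcp_rot: [[-1.0, -0.002, 0.013], [-0.002, 1.0, 0.0], [-0.013, 0.0, -1.0]]
force: [-1.2, 0.3, -1.3]
opening: 0.576
grasp_force: 0.0
```

>>> apply_moves(
  plan=".5 -.1 0 0 0 0; .55 -.3 0 0 0 0; .55 -.4 0 0 0 0; .55 -.5 0 0 0 0; .55 -.5 0 0 0 0; .5 -.55 0 0 0 0; .5 -.55 0 0 0 0; .43 -.6 0 0 0 0; 0 -.65 0 0 0 0; 0 -.65 0 0 0 0",
)

```text
time_s: 19.27
position: [0.4709, -0.0937, 0.1084]
tcp_rot: [[-1.0, -0.001, -0.0], [-0.001, 1.0, 0.0], [0.0, 0.0, -1.0]]
force: [0.8, -0.5, 0.4]
opening: 0.573
grasp_force: 0.0
```

>>> apply_moves(
  plan="0 -.65 0 0 0 0; 0 -.65 0 0 0 0; 0 -.65 0 0 0 0; 0 -.65 0 0 0 0; 0 -.65 0 0 0 0; 0 -.26 0 0 0 0; 0 0 0 0 0 .0128; 0 0 0 0 0 .0128; 0 0 0 0 0 0; 0 0 0 0 0 0",
)

```text
time_s: 20.1
position: [0.4725, -0.268, 0.1079]
tcp_rot: [[-0.988, 0.157, 0.0], [0.157, 0.988, -0.0], [-0.0, -0.0, -1.0]]
force: [-0.4, -0.6, -0.4]
opening: 0.575
grasp_force: 0.0
```

Run:
```python
from h import *
im,s=shoot("w10"); print(s["position"],s["tcp_rot"].round(3),s["opening"]); c=cam("wrist",s)
cv2.imwrite("pics/w10c.png",im)
g=cv2.cvtColor(im,cv2.COLOR_BGR2HSV)
m=cv2.inRange(g,(0,0,85),(180,45,255)); m[:, :200]=0; m[:,310:]=0; m[210:]=0
k,l,st,ce=cv2.connectedComponentsWithStats(m)
for i in range(1,k):
    if st[i,4]>150: print(st[i],ce[i])
for v in(150,180): print([(u,im[v,u].mean().round()) for u in range(225,290,3)])
print([(v,im[v,257].mean().round()) for v in range(60,200,4)])
```

```text
[ 0.47247844 -0.26797207  0.10791916] [[-0.988  0.157  0.   ]
 [ 0.157  0.988 -0.   ]
 [-0.    -0.    -1.   ]] 0.5752217468464061
[ 200    0  110  100 9576] [250.98913952  46.54041353]
[ 245  138   21   72 1401] [254.96645253 173.39828694]
[(225, np.float64(22.0)), (228, np.float64(21.0)), (231, np.float64(23.0)), (234, np.float64(22.0)), (237, np.float64(26.0)), (240, np.float64(27.0)), (243, np.float64(27.0)), (246, np.float64(97.0)), (249, np.float64(102.0)), (252, np.float64(103.0)), (255, np.float64(88.0)), (258, np.float64(94.0)), (261, np.float64(97.0)), (264, np.float64(103.0)), (267, np.float64(46.0)), (270, np.float64(23.0)), (273, np.float64(22.0)), (276, np.float64(27.0)), (279, np.float64(24.0)), (282, np.float64(25.0)), (285, np.float64(22.0)), (288, np.float64(27.0))]
[(225, np.float64(21.0)), (228, np.float64(22.0)), (231, np.float64(30.0)), (234, np.float64(24.0)), (237, np.float64(29.0)), (240, np.float64(29.0)), (243, np.float64(29.0)), (246, np.float64(84.0)), (249, np.float64(101.0)), (252, np.float64(93.0)), (255, np.float64(105.0)), (258, np.float64(100.0)), (2
[... 426 characters left out ...]
, np.float64(231.0)), (92, np.float64(94.0)), (96, np.float64(61.0)), (100, np.float64(50.0)), (104, np.float64(38.0)), (108, np.float64(35.0)), (112, np.float64(27.0)), (116, np.float64(24.0)), (120, np.float64(25.0)), (124, np.float64(16.0)), (128, np.float64(21.0)), (132, np.float64(25.0)), (136, np.float64(36.0)), (140, np.float64(99.0)), (144, np.float64(87.0)), (148, np.float64(88.0)), (152, np.float64(85.0)), (156, np.float64(88.0)), (160, np.float64(99.0)), (164, np.float64(102.0)), (168, np.float64(97.0)), (172, np.float64(97.0)), (176, np.float64(105.0)), (180, np.float64(104.0)), (184, np.float64(88.0)), (188, np.float64(107.0)), (192, np.float64(103.0)), (196, np.float64(119.0))]
```

Stick lies along the centre line (cols 246–265, end at row 138). Descend to z ≈ 0.007.

>>> apply_moves(
  plan="0 0 .3 0 0 0; 0 0 .4 0 0 0; 0 0 .4 0 0 0; 0 0 .4 0 0 0; 0 0 .25 0 0 0; 0 0 .17 0 0 0; 0 0 .1 0 0 0; 0 0 0 0 0 0; 0 0 0 0 0 0",
)

```text
time_s: 20.9
position: [0.4728, -0.2684, 0.0069]
tcp_rot: [[-0.987, 0.159, 0.0], [0.159, 0.987, -0.0], [-0.0, -0.0, -1.0]]
force: [0.5, -0.7, 1.1]
opening: 0.576
grasp_force: 0.0
```

>>> apply_moves(
  plan="0 0 0 0 0 0; 0 0 0 0 0 0; 0 0 0 0 0 0; 0 0 0 0 0 0; 0 0 0 0 0 0; 0 0 0 0 0 0; 0 0 0 0 0 0; 0 0 0 0 0 0",
  gripper=-1,
)

```text
time_s: 21.57
position: [0.4727, -0.2687, 0.0069]
tcp_rot: [[-0.987, 0.159, 0.001], [0.159, 0.987, -0.001], [-0.001, -0.001, -1.0]]
force: [0.1, 0.3, 2.5]
opening: 0.223
grasp_force: 30.0
```

Run:
```python
from h import *
im,s=load("w10"); c=cam("wrist",s)
P=ray(c,[(255,137.5)],.02)[0]; print(P,s["tcp_rot"].T@(np.r_[P,.02]-s["position"]))
```

```text
[ 0.41744484 -0.26094814] [ 0.0554758  -0.00171075  0.08790518]
```

>>> apply_moves(
  plan="0 0 -.2 0 0 0; 0 0 -.5 0 0 0; 0 0 -.6 0 0 0; 0 0 -.6 0 0 0; 0 0 0 0 0 -.0128; 0 0 0 0 0 -.0128; 0 .5 0 0 0 0; 0 .65 0 0 0 0; 0 .65 0 0 0 0; 0 .65 0 0 0 0",
)

```text
time_s: 22.4
position: [0.4716, -0.1445, 0.1018]
tcp_rot: [[-1.0, 0.001, -0.001], [0.001, 1.0, 0.001], [0.001, 0.001, -1.0]]
force: [0.1, 0.0, -1.1]
opening: 0.229
grasp_force: 30.0
```

>>> apply_moves(
  plan="-.05 .69 0 0 0 0; 0 .69 0 0 0 0; 0 .69 0 0 0 0; 0 .69 0 0 0 0; 0 .69 0 0 0 0; 0 .69 0 0 0 0; 0 .69 0 0 0 0; 0 .69 0 0 0 0; 0 .69 0 0 0 0; 0 .66 0 0 0 0",
)

```text
time_s: 23.23
position: [0.4736, 0.1996, 0.1018]
tcp_rot: [[-1.0, -0.001, -0.001], [-0.001, 1.0, 0.0], [0.001, 0.0, -1.0]]
force: [0.5, -1.0, -1.3]
opening: 0.227
grasp_force: 30.0
```

>>> apply_moves(
  plan="0 0 0 0 0 .0108; 0 0 .4 0 0 0; 0 0 .5 0 0 0; 0 0 .4 0 0 0; 0 0 .1 0 0 0; 0 0 0 0 0 0; 0 0 0 0 0 0; 0 0 0 0 0 0",
)

```text
time_s: 23.9
position: [0.4753, 0.1977, 0.0326]
tcp_rot: [[-0.998, 0.067, 0.002], [0.067, 0.998, 0.0], [-0.002, 0.0, -1.0]]
force: [0.6, 0.4, -1.0]
opening: 0.225
grasp_force: 30.0
```

Run:
```python
from h import *
im,s=shoot("w11"); print(s["position"],s["tcp_rot"].round(3),s["force"]); c=cam("wrist",s)
for v in(160,180): print([(u,im[v,u].tolist()) for u in range(216,300,4)])
print([(v,im[v,255].tolist()) for v in range(90,160,3)])
```

```text
[0.47532676 0.19774092 0.03260499] [[-0.998  0.067  0.002]
 [ 0.067  0.998  0.   ]
 [-0.002  0.    -1.   ]] [ 0.63205919  0.36938672 -1.03793854]
[(216, [135, 187, 224]), (220, [136, 190, 226]), (224, [137, 191, 226]), (228, [136, 190, 227]), (232, [72, 113, 171]), (236, [71, 113, 175]), (240, [80, 83, 82]), (244, [88, 91, 90]), (248, [95, 97, 97]), (252, [97, 101, 101]), (256, [90, 92, 90]), (260, [82, 84, 83]), (264, [91, 93, 93]), (268, [85, 87, 87]), (272, [93, 99, 98]), (276, [70, 111, 168]), (280, [132, 184, 222]), (284, [137, 191, 226]), (288, [136, 190, 226]), (292, [136, 190, 226]), (296, [32, 37, 45])]
[(216, [120, 164, 199]), (220, [132, 181, 220]), (224, [130, 181, 219]), (228, [130, 178, 218]), (232, [72, 104, 142]), (236, [72, 114, 178]), (240, [71, 75, 82]), (244, [84, 87, 86]), (248, [99, 103, 102]), (252, [95, 98, 98]), (256, [83, 86, 86]), (260, [95, 99, 99]), (264, [95, 98, 97]), (268, [98, 101, 102]), (272, [102, 105, 105]), (276, [68, 108, 165]), (280, [137, 190, 228]), (284, [142, 197, 232]), (288, [141, 197, 231]), (292, [142, 198, 232]), (296, [32, 34, 41])]
[(90, [72, 76, 83]), (93, [69, 73, 81]), (96, [67, 72, 80]), (99, [61, 64, 75]), (102, [58, 62, 73]), (105, [57, 62, 72]), (108, [48, 55, 65]), (111, [35, 38, 44]), (114, [33, 38, 44]), (117, [35, 40, 44]), (120, [49, 60, 72]), (123, [142, 199, 233]), (126, [142, 197, 232]), (129, [139, 194, 229]), (132, [121, 167, 205]), (135, [71, 115, 175]), (138, [71, 114, 176]), (141, [71, 115, 177]), (144, [51, 64, 85]), (147, [91, 95, 94]), (150, [107, 111, 111]), (153, [93, 96, 96]), (156, [95, 97, 96]), (159, [90, 92, 91])]
```

>>> apply_moves(
  plan="0 0 .14 0 0 0; 0 0 .1 0 0 0; 0 0 .08 0 0 0; 0 0 .05 0 0 0; 0 0 .03 0 0 0; 0 0 0 0 0 0; 0 0 0 0 0 0",
)

```text
time_s: 24.53
position: [0.4743, 0.1976, 0.0129]
tcp_rot: [[-0.998, 0.067, 0.0], [0.067, 0.998, -0.0], [-0.0, -0.0, -1.0]]
force: [-1.8, -0.6, 12.4]
opening: 0.229
grasp_force: 30.0
```

Run:
```python
from h import *
im,s=load("w11"); c=cam("wrist",s)
print(ray(c,[(257,132.5)],.016),ray(c,[(257,145)],.046))
```

```text
[[0.41317696 0.20215955]] [[0.41876594 0.20172677]]
```

>>> apply_moves(
  plan="0 0 0 0 0 0; 0 0 0 0 0 0; 0 0 0 0 0 0; 0 0 0 0 0 0; 0 0 -.3 0 0 0; 0 0 -.5 0 0 0; 0 0 -.6 0 0 0; 0 0 -.7 0 0 0; 0 0 0 0 0 -.0108; .12 -.41 0 0 0 0",
  gripper=0.15,
)

```text
time_s: 25.37
position: [0.4721, 0.1794, 0.1189]
tcp_rot: [[-1.0, -0.006, 0.009], [-0.006, 1.0, 0.002], [-0.009, 0.002, -1.0]]
force: [0.9, -0.3, -0.9]
opening: 0.575
grasp_force: 0.0
```

>>> apply_moves(
  plan="0 -.7 0 0 0 0; 0 -.7 0 0 0 0; 0 -.7 0 0 0 0; 0 -.7 0 0 0 0; 0 -.7 0 0 0 0; 0 -.7 0 0 0 0; 0 -.7 0 0 0 0; 0 -.7 0 0 0 0; 0 -.7 0 0 0 0; 0 -.7 0 0 0 0",
  gripper=0.6,
)

```text
time_s: 26.2
position: [0.4684, -0.1745, 0.1162]
tcp_rot: [[-1.0, -0.0, -0.001], [-0.0, 1.0, 0.0], [0.001, 0.0, -1.0]]
force: [0.7, -0.5, -0.1]
opening: 0.799
grasp_force: 0.0
```

>>> apply_moves(
  plan="0 -.7 0 0 0 0; 0 -.7 0 0 0 0; 0 -.7 0 0 0 0; 0 -.7 0 0 0 0; 0 -.7 0 0 0 0; 0 -.2 0 0 0 0; 0 0 0 0 0 .0167; 0 0 0 0 0 0; 0 0 0 0 0 0; 0 0 0 0 0 0",
)

```text
time_s: 27.03
position: [0.4687, -0.3567, 0.1162]
tcp_rot: [[-0.995, 0.101, -0.001], [0.101, 0.995, 0.001], [0.001, 0.001, -1.0]]
force: [-0.2, -0.3, -0.0]
opening: 0.804
grasp_force: 0.0
```

Run:
```python
from h import *
im,s=shoot("w12"); print(s["position"],s["tcp_rot"].round(3),s["opening"])
cv2.imwrite("pics/w12c.png",cv2.resize(im[60:300,130:380],None,fx=2.4,fy=2.4))
```

```text
[ 0.46873045 -0.35668693  0.11619611] [[-0.995  0.101 -0.001]
 [ 0.101  0.995  0.001]
 [ 0.001  0.001 -1.   ]] 0.8035341893416924
```

View pics/w12c.png

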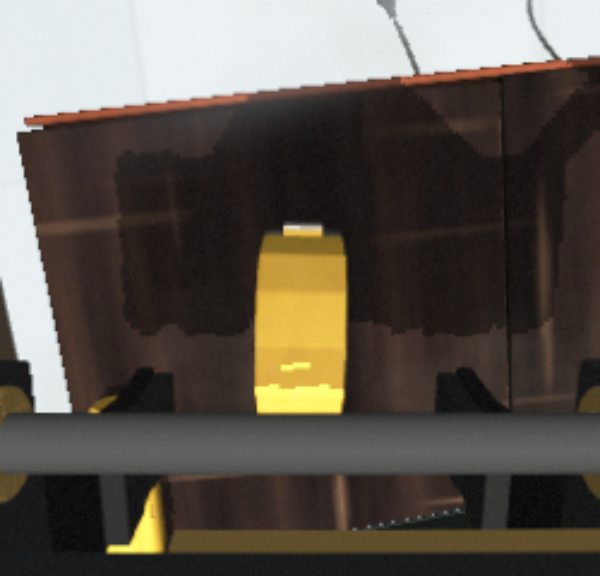

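Run:
```python
from h import *
im,s=load("w12"); c=cam("wrist",s)
for p,z in(((255.4,153.5),.0),((255.4,158),.01),((255.4,160),.02),((197,262),.03),((174,228),.03),((197,290),.03)):
    P=ray(c,[p],z)[0]; print(P.round(4),(s["tcp_rot"].T@(np.r_[P,z]-s["position"])).round(4))
```

```text
[ 0.4308 -0.3541] [ 0.0379 -0.0014  0.1162]
[ 0.4342 -0.3544] [ 0.0345 -0.0013  0.1062]
[ 0.4348 -0.3544] [ 0.0338 -0.0013  0.0962]
[ 0.5308 -0.4241] [-0.0686 -0.0608  0.0861]
[ 0.4919 -0.4408] [-0.0317 -0.0814  0.0861]
[ 0.563  -0.4292] [-0.1012 -0.0627  0.086 ]
```

>>> apply_moves(
  plan="0 0 .3 0 0 0; 0 0 .4 0 0 0; 0 0 .4 0 0 0; 0 0 .4 0 0 0; 0 0 .25 0 0 0; 0 0 .15 0 0 0; 0 0 .1 0 0 0; 0 0 0 0 0 0; 0 0 0 0 0 0",
)

```text
time_s: 27.83
position: [0.4694, -0.3581, 0.017]
tcp_rot: [[-0.995, 0.104, 0.001], [0.104, 0.995, -0.001], [-0.001, -0.001, -1.0]]
force: [-0.9, -0.4, 0.8]
opening: 0.802
grasp_force: 0.0
```

>>> apply_moves(
  plan="0 0 0 0 0 0; 0 0 0 0 0 0; 0 0 0 0 0 0; 0 0 0 0 0 0; 0 0 0 0 0 0; 0 0 0 0 0 0; 0 0 0 0 0 0; 0 0 0 0 0 0",
  gripper=-1,
)

```text
time_s: 28.5
position: [0.4691, -0.3581, 0.0167]
tcp_rot: [[-0.995, 0.104, 0.0], [0.104, 0.995, -0.0], [-0.0, -0.0, -1.0]]
force: [-0.3, -0.6, 0.5]
opening: 0.367
grasp_force: 29.9
```

>>> apply_moves(
  plan="0 0 -.2 0 0 0; 0 0 -.5 0 0 0; 0 0 -.5 0 0 0; 0 0 -.4 0 0 0; 0 0 0 0 0 -.0167; 0 .5 0 0 0 0; 0 .65 0 0 0 0; 0 .65 0 0 0 0; 0 .65 0 0 0 0; 0 .65 0 0 0 0",
)

```text
time_s: 29.33
position: [0.4683, -0.2013, 0.0969]
tcp_rot: [[-1.0, -0.0, -0.0], [-0.0, 1.0, 0.0], [0.0, 0.0, -1.0]]
force: [-0.2, 0.2, -2.4]
opening: 0.365
grasp_force: 29.9
```

>>> apply_moves(
  plan="-.05 .65 0 0 0 0; -.05 .65 0 0 0 0; -.05 .65 0 0 0 0; -.06 .65 0 0 0 0; 0 .65 0 0 0 0; 0 .65 0 0 0 0; 0 .65 0 0 0 0; 0 .65 0 0 0 0; 0 .65 0 0 0 0; 0 .08 0 0 0 -.0081",
)

```text
time_s: 30.17
position: [0.4778, 0.0982, 0.0969]
tcp_rot: [[-0.998, -0.056, -0.001], [-0.056, 0.998, 0.002], [0.001, 0.002, -1.0]]
force: [-0.3, 0.0, -2.2]
opening: 0.366
grasp_force: 29.9
```

>>> apply_moves(
  plan="0 0 .3 0 0 0; 0 0 .4 0 0 0; 0 0 .3 0 0 0; 0 0 .15 0 0 0; 0 0 0 0 0 0; 0 0 0 0 0 0; 0 0 0 0 0 0",
)

```text
time_s: 30.75
position: [0.4797, 0.0936, 0.0397]
tcp_rot: [[-0.999, -0.051, 0.001], [-0.051, 0.999, -0.0], [-0.001, -0.0, -1.0]]
force: [0.0, 0.2, -1.6]
opening: 0.366
grasp_force: 29.9
```

Run:
```python
from h import *
im,s=shoot("w13"); print(s["position"],s["tcp_rot"].round(3),s["force"]); c=cam("wrist",s)
for v in(165,175): print([(u,im[v,u].tolist()) for u in range(190,320,5)])
print([(v,im[v,256].tolist()) for v in range(100,215,4)])
```

```text
[0.47969294 0.0935504  0.03973467] [[-0.999 -0.051  0.001]
 [-0.051  0.999 -0.   ]
 [-0.001 -0.    -1.   ]] [ 0.02314097  0.23040494 -1.55431684]
[(190, [26, 27, 36]), (195, [21, 23, 31]), (200, [25, 29, 38]), (205, [25, 26, 36]), (210, [139, 193, 228]), (215, [138, 193, 229]), (220, [122, 169, 207]), (225, [71, 112, 174]), (230, [73, 112, 173]), (235, [67, 104, 161]), (240, [78, 121, 187]), (245, [72, 115, 178]), (250, [68, 109, 166]), (255, [72, 113, 175]), (260, [73, 119, 181]), (265, [67, 104, 161]), (270, [66, 106, 165]), (275, [68, 107, 163]), (280, [68, 106, 162]), (285, [71, 111, 173]), (290, [138, 193, 228]), (295, [139, 194, 229]), (300, [136, 188, 225]), (305, [29, 33, 40]), (310, [31, 33, 39]), (315, [26, 30, 36])]
[(190, [25, 27, 35]), (195, [23, 25, 35]), (200, [27, 32, 39]), (205, [27, 32, 39]), (210, [141, 197, 232]), (215, [142, 198, 232]), (220, [130, 181, 219]), (225, [74, 113, 176]), (230, [70, 111, 172]), (235, [50, 56, 57]), (240, [57, 61, 63]), (245, [68, 174, 221]), (250, [70, 184, 230]), (255, [70, 185, 230]), (260, [71, 185, 230]), (265, [73, 190, 233]), (27
[... 165 characters left out ...]
6, 29, 36]), (310, [25, 28, 34]), (315, [26, 30, 33])]
[(100, [36, 36, 42]), (104, [28, 32, 39]), (108, [25, 30, 35]), (112, [28, 29, 35]), (116, [25, 27, 32]), (120, [20, 21, 32]), (124, [22, 24, 30]), (128, [24, 27, 33]), (132, [19, 19, 28]), (136, [21, 24, 30]), (140, [22, 25, 29]), (144, [46, 64, 86]), (148, [136, 188, 225]), (152, [137, 192, 228]), (156, [117, 163, 198]), (160, [74, 118, 183]), (164, [73, 118, 182]), (168, [86, 103, 122]), (172, [180, 195, 200]), (176, [69, 184, 229]), (180, [37, 97, 125]), (184, [36, 98, 126]), (188, [38, 103, 129]), (192, [37, 101, 130]), (196, [56, 151, 194]), (200, [58, 154, 199]), (204, [59, 155, 199]), (208, [66, 155, 198]), (212, [64, 154, 197])]
```

Run:
```python
from h import *
im,s=load("w13"); c=cam("wrist",s)
print(ray(c,[(255,157),(222,165),(288.5,165)],.016),ray(c,[(256,168),(233.5,175),(282.5,175)],.025))
```

```text
[[0.43424732 0.09031836]
 [0.4409298  0.06776994]
 [0.4386     0.11375412]] [[0.44035875 0.09133396]
 [0.44580721 0.07663355]
 [0.44415787 0.10916026]]
```

>>> apply_moves(
  plan="0 -.03 .14 0 0 0; 0 0 .12 0 0 0; 0 0 .06 0 0 0; 0 0 0 0 0 0; 0 0 0 0 0 0",
)

```text
time_s: 31.22
position: [0.4791, 0.0921, 0.0228]
tcp_rot: [[-0.999, -0.052, -0.001], [-0.052, 0.999, 0.0], [0.001, 0.0, -1.0]]
force: [-1.1, 0.7, -2.3]
opening: 0.368
grasp_force: 29.9
```

>>> apply_moves(
  plan="0 0 .015 0 0 0; 0 0 .015 0 0 0; 0 0 0 0 0 0; 0 0 0 0 0 0",
)

```text
time_s: 31.55
position: [0.4791, 0.0921, 0.0226]
tcp_rot: [[-0.999, -0.052, 0.0], [-0.052, 0.999, -0.0], [-0.0, -0.0, -1.0]]
force: [-2.0, -1.2, 8.2]
opening: 0.369
grasp_force: 29.9
```

>>> apply_moves(
  plan="0 0 0 0 0 0; 0 0 0 0 0 0; 0 0 0 0 0 0; 0 0 0 0 0 0; 0 0 0 0 0 0; 0 0 -.3 0 0 0; 0 0 -.5 0 0 0; 0 0 -.6 0 0 0; 0 0 -.7 0 0 0; 0 0 -.7 0 0 0",
  gripper=0.4,
)

```text
time_s: 32.38
position: [0.4784, 0.0922, 0.1624]
tcp_rot: [[-0.999, -0.052, -0.002], [-0.052, 0.999, 0.0], [0.002, 0.0, -1.0]]
force: [0.7, -0.2, -0.3]
opening: 0.703
grasp_force: 0.0
```

>>> apply_moves(
  plan="-.5 0 -.5 0 0 0; -.5 0 -.5 0 0 0; -.5 0 -.5 0 0 0; -.5 .2 -.1 0 0 0; -.5 .3 0 0 0 0; -.4 .3 0 0 0 0; 0 .3 0 0 0 0; 0 .3 0 0 0 0; 0 0 0 0 0 0; 0 0 0 0 0 0",
)

```text
time_s: 33.22
position: [0.6186, 0.1703, 0.241]
tcp_rot: [[-0.999, -0.054, -0.002], [-0.054, 0.999, -0.001], [0.002, -0.001, -1.0]]
force: [-0.4, -0.7, -0.6]
opening: 0.696
grasp_force: 0.0
```

Run:
```python
from h import *
im,s=shoot("w14"); print(s["time_s"],s["position"],s["tcp_rot"].round(3),s["force"])
sc=capture("scene")[:,:,::-1]; sd=capture("side")[:,:,::-1]
a=cv2.resize(im[0:240,100:430],(800,582)); 
b=cv2.resize(sc[150:310,260:430],(400,376))
d=cv2.resize(sd[90:260,240:410],(376,376))
a=cv2.resize(im[0:215,110:430],(330,222))
cv2.imwrite("pics/fin.png",np.vstack([np.hstack([b,d]),np.hstack([a,np.zeros((222,776-330,3),np.uint8)])])[:600])
o=np.zeros((598,800,3),np.uint8); o[:376,:400]=b;o[:376,400:776]=d;o[376:598,:330]=a;cv2.imwrite("pics/fin.png",o)
```

```text
33.2167 [0.61858271 0.1703003  0.2409585 ] [[-0.999 -0.054 -0.002]
 [-0.054  0.999 -0.001]
 [ 0.002 -0.001 -1.   ]] [-0.41142788 -0.6728402  -0.57847258]
```

View pics/fin.png

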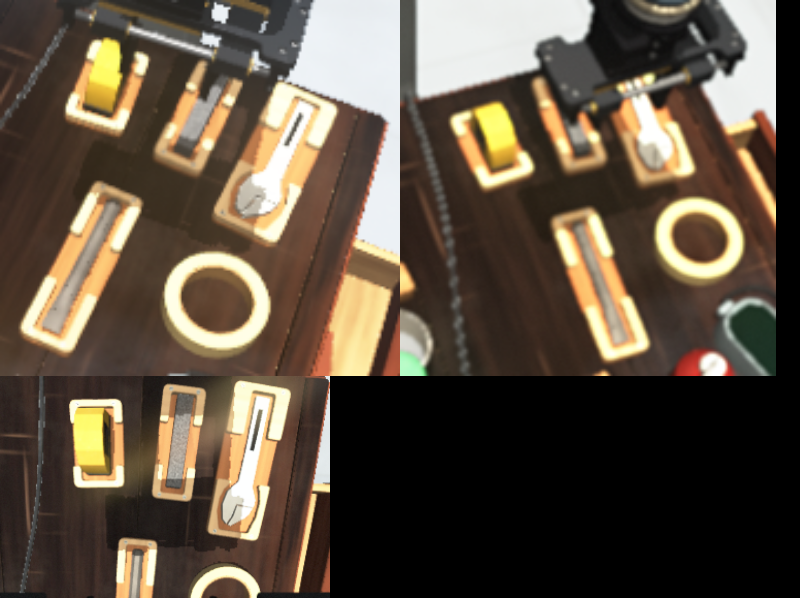

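The final view shows all four tools inside their recesses: tape measure, stick and wrench in the near row, chisel in the far rest. The roll hasn't moved and the gripper is clear of everything.

```bash
python3 -c "
from rig import bot
print(bot.hand_in())"
```

```text
the job is handed in; nothing more can be done
None
```

I put all four tools into their rests, released them and handed the job in at about 33 s; the final pictures show each one in its recess, though no verdict came back, and I did not measure the plank again at the end.

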